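# Take a colour reading: probe through the guide ring, held lightly on the marked tile

### The job

Pick the colour probe (the pen-like one with the square black grip) out of its stand, pass its thin stem down through the guide ring of the sloping reading stage, and press its tip lightly on the middle of the circle marked on the tile, the probe standing square to the sloping tile, until the sprung pan has sunk about half of its 12 mm travel; never push the pan down to its stop. Finish while still holding the probe there in the gripper, keeping that light pressure: do not let go. Leave the electrode in its well and everything else on the bench where it is.

Things in the scene. Friction and masses are not known exactly. Their poses are not given: they have to be found in the camera images.
- probe_grip (a point): Loose colour probe, 90 g, 150 mm long, tip down in a well of the stand; point at the centre of its square black grip, 22 x 22 mm, 64 mm tall, flats square to x and y; z runs from tip to top. Below the grip: collar 19 mm across, 6 mm high, resting on the stand; steel stem 8 mm across, 80 mm long. In the stand the point is 128 mm above the bench, 38 mm above the stand's top.
- probe_tip (a point): Flat end of the probe's stem (5 mm across, widening to 8 mm over 5 mm), on its axis, 118 mm below the centre of the grip; z points from tip to top. In the stand the tip is 80 mm deep in its well, 10 mm above the bench.
- stand: Fixed grey block, 60 mm (its x) by 150 mm (its y), 90 mm high, origin at the centre of its underside. Two upright wells, 12 mm across, 85 mm deep, open in its top at y = -40 and +40 mm; the probe is in one, the electrode in the other. The probe stands with its x and y along the stand's.
- electrode: Capped glass electrode in the other well, with a round black cap 22 mm across whose top narrows to 12 mm and stands 42 mm above the stand's top; origin at its lower tip. To be left in place.
- stage: Reading stage, fixed on the bench; base 130 x 130 mm, origin at the centre of its underside. Its tile slopes 20 degrees, facing up and towards the stage's own -x. A square post on its +y side, 53 mm from the middle and rising to 49 mm above the tile, carries an arm with the steel guide ring over the middle of the tile.
- eyelet (a point): Centre of the upper face of the guide ring: hole 14 mm across, ring 24 mm outside, 8 mm thick. The ring's axis is square to the tile and passes through the marked spot, 49 mm from the unpressed tile. (This point's own axes are those of the stage, not tilted.)
- spot (a point): Centre of the marked spot (a printed black circle 20 mm across with a dot in the middle) on the upper face of the white tile, 70 x 70 mm, in the sprung pan; its z axis points out of the tile, square to it (20 degrees from vertical). It moves with the pan. With the pan at rest it lies 75 mm above the bench.
- reagent: Amber reagent bottle, 70 mm across, 150 mm high, at the back of the bench; origin at the centre of its underside. A bystander.
- vial: Small capped vial, 26 mm across, 50 mm high; origin at the centre of its underside. A bystander.
- tiles: Spare white tiles, a stack 70 x 70 x 15 mm; origin at the centre of its underside. A bystander.
- beaker: Glass beaker, 70 mm across, 85 mm high; origin at the centre of its underside. A bystander.
- pot: White sample pot, 48 mm across, 50 mm high; origin at the centre of its underside. A bystander.
- dish: Shallow glass dish, 90 mm across, 15 mm high; origin at the centre of its underside. A bystander.
- spatula: Steel spoon-spatula, 170 mm long, lying on the bench near the robot; a bystander.
- pan (a joint): How far the sprung pan with the tile has sunk, square to its own face: 0 at rest, 0.012 m at its stop; half-way, 0.006 m, is wanted. A spring carries it: it begins to move at about 0.5 N and needs about 0.5 N more for each mm, so half-way is about 3.5 N. It springs back when let go.
Things that resemble listed ones, but are neither listed nor needed, are in the scene too. Several things look just like the stage: the one meant starts nearest to the robot's base.

How it is judged:
By the outcome, as a careful person would: the job done as asked, in the order asked, and still so for the second after the job is handed in, while the arm keeps its last pose, push and grip.
It also fails if it takes over 48 s, if anything falls off the work surface, if the arm or the gripper's body presses on something with over 40 N, if the wrist force passes 120 N, or if a joint passes its speed limit or range.

### The arm

A 6-joint arm with a two-finger parallel gripper is mounted at the origin on the work surface. World frame = base frame: x ahead of the robot, y to its left, z up, the work surface at z = 0. Lengths are in m, angles in degrees, forces in N, time in s.
With the tool pointing down it reaches from about 0.35 to 0.875 m from the base axis. Payload 4.2 kg.
Tool frame: the origin (TCP) lies at the very end of the fingers, on their centre line; the grasp point (between the pads) lies 19 mm behind it; z points along the fingers, y is the line along which they close (so a half turn about z gives the same grasp; the last joint's range is limited). The gripper opens to 87 mm and grips with 3 to 60 N. Pads are 19 mm wide; open, the fingers measure 117 mm over their backs; the gripper's body (75 mm by 190 mm) begins 51 mm behind the grasp point.
Start: joints at [-58.35, 22.042, 0.453, 0, -68.411, -14.817], TCP at [0.181, -0.598, 0.223] pointing down, gripper open.
Joint ranges: [-179.83, 179.83], [-69.29, 118.12], [-61.27, 80.66], [-181.25, 117.63], [-171.15, -9.14], [-177.46, 177.46]. Speed limits (degrees/s): [159.86, 159.86, 180, 180, 180, 180].

### API

Orientations are given as a 3x3 rotation matrix whose columns are the frame's x, y, z axes.
In Python, from station import * gives the robot as it stands.
- The arm moves only by the shell command python3 -m pendant 'ROWS'. ROWS is JSON, a list of rows, each an object of numbers: "x", "y", "z": the shift along the world's x, y, z normalised to -1 to 1, where 1 is 250 mm; "rx", "ry", "rz": the turn, a rotation vector about the world's x, y, z normalised to -1 to 1, where 1 is 180 degrees; "claw": the opening, from 0 (shut) to 1 (fully open). A call has exactly 8 rows; each row is the pose to reach, as a shift and turn from the pose commanded when the call began, turning the shorter way round; what a row does not reach only later rows make up. A row lasts 1/8 s, in which the tool goes at most 62.5 mm and 10.7 degrees, less where a joint would pass 70% of its speed; a pose out of reach is approached as far as the arm can. A call with a number of a shift or a turn outside -1 to 1 is refused whole. A call with a gripper value outside its range is refused whole. The fingers move at their own pace and stop on an object; the grip force is fixed at half the most. Time passes only in rows, so rows that repeat a pose let the fingers close, or fill a call up. It gives the time, the measured TCP pose, the force, the opening and the grip force at its end, in the units of the state.
- sense(): the state, without advancing time (a new reading comes with each control period).
- capture(name): name is "scene" or "top" or "wrist"; returns a dict with "color" (480x640x3 uint8, red, green, blue), "mtx" (3x3 intrinsics, pixels), "world_to_cam" (4x4, takes a point from world to camera coordinates). Camera axes: x right, y up, looking along -z (the intrinsics and any distortion apply to the point x, -y, -z); pixel columns grow to the right and rows downward; lengths in m; the calibration is good to about 2 mm. A picture is of the moment at which its call begins. There is no depth.
- finish_job(): hands the job in; it is judged then, once.
Trained networks look in a picture, given as the dict that the camera call returned (one of the last four; its "shot" number tells which), for a name from the list of things; names that differ only in an ending like _2 or _b are one class to them, and where a whole thing is asked for, a point or a joint stands for the part that bears it (a point fixed in the world has none). Each returns a list of dicts, best first, with "conf" (0 to 1); they miss things now and then, are a little off and sometimes report something else, mostly with a low value. They report only what shows in the picture. A call takes as long as a camera call. They do not tell look-alikes from the thing itself.
- search_frame(picture, label): "centre" ([column, row] in pixels, amid what is visible of it).
- regions_of(picture, label): "region" (480x640 bool, what is visible of it) and "centre" ([column, row] in pixels, amid what is visible of it).
The state is a dict: "time_s": time; "joints": joint angles; "joint_velocities": joint speeds; "effort": joint torques, N m; "tcp_pos": TCP position; "ee_rot": TCP orientation; "wrist_force": force on the tool from outside, world axes, zero at the start; "moment": the same for the moment, N m; "gripper_width": opening from 0.0 (shut) to 1.0 (fully open); "gripper_force": force on a finger pad.
Only numpy, scipy, OpenCV 4.12 (cv2) and the standard library are available. Lean on these libraries where they do the work, as an engineer would, in place of code of your own. Each camera call takes 0.05 s, during which the arm holds its last target. There are 200 camera calls.

## Working session

There is one attempt and no reset: what is moved stays moved. The work goes in short steps, Python scripts to look and compute and a shell command to move; the robot and the scene stay as the last step left them, time stands still between calls to the robot, and variables do not carry over. Pictures are saved under pics/ and viewed, at most 12 in all, crops included, and the job is handed in when it is done.

```bash
mkdir -p pics
cat > h.py <<'E'
from station import *
import numpy as np, cv2
def ray(p,uv):
    K=np.array(p["mtx"]);T=np.array(p["world_to_cam"])
    d=np.linalg.inv(K)@np.array([uv[0],uv[1],1.]);d=np.array([d[0],-d[1],-d[2]])
    R=T[:3,:3];return -R.T@T[:3,3],R.T@d/np.linalg.norm(d)
def atz(p,uv,z):
    o,d=ray(p,uv);return o+d*(z-o[2])/d[2]
def tri(rs):
    A=0;b=0
    for o,d in rs:
        P=np.eye(3)-np.outer(d,d);A=A+P;b=b+P@o
    return np.linalg.solve(A,b)
def proj(p,X):
    T=np.array(p["world_to_cam"]);c=T[:3,:3]@np.array(X)+T[:3,3]
    u=np.array(p["mtx"])@np.array([c[0],-c[1],-c[2]]);return u[:2]/u[2]
def save(p,n): cv2.imwrite("pics/"+n,p["color"][:,:,::-1])
E
python3 - <<'E'
from h import *
np.set_printoptions(precision=4,suppress=True)
a={n:capture(n) for n in("scene","top")}
for n,p in a.items():
    save(p,n+"1.png")
    print(n,ray(p,[320,240]))
    for l,z in(("probe_grip",.128),("spot",.075),("eyelet",.12),("stand",.09),("electrode",.13),("stage",.04)):
        for r in search_frame(p,l)[:4]: print(l,np.round(r["centre"],1),round(r["conf"],2),atz(p,r["centre"],z))
print(sense())
E
```

```text
scene (array([1.1191, 0.6562, 0.8637]), array([-0.4722, -0.6187, -0.6279]))
probe_grip [436.8 293.6] 0.72 [0.4824 0.1888 0.128 ]
spot [309.2 226. ] 0.83 [ 0.5155 -0.1773  0.075 ]
spot [286.6 141.2] 0.56 [ 0.3332 -0.5426  0.075 ]
eyelet [310.7 244.7] 0.79 [ 0.5852 -0.0753  0.12  ]
eyelet [287.  157.2] 0.61 [ 0.4248 -0.4028  0.12  ]
stand [449.3 338.9] 0.97 [0.5166 0.2609 0.09  ]
electrode [473.  324.8] 0.69 [0.4892 0.2833 0.13  ]
stage [313.2 245.1] 0.7 [ 0.5239 -0.1494  0.04  ]
stage [286.  154.6] 0.64 [ 0.3442 -0.5307  0.04  ]
stage [434.7 295.2] 0.2 [0.4133 0.1337 0.04  ]
top (array([ 0.3998, -0.1081,  1.7299]), array([ 0.1158, -0.0089, -0.9932]))
spot [341.2 265.4] 0.72 [ 0.5229 -0.1842  0.075 ]
spot [471.4 331. ] 0.72 [ 0.3509 -0.5503  0.075 ]
eyelet [464.  331.9] 0.71 [ 0.3492 -0.5183  0.12  ]
eyelet [366.6 333. ] 0.56 [ 0.3388 -0.2552  0.12  ]
eyelet [336.5 263.3] 0.53 [ 0.5249 -0.1692  0.12  ]
stand [372.1 331.7] 0.62 [ 0.3417 -0.273   0.09  ]
stand [193.7 277.7] 0.56 [0.4758 0.2236 0.09  ]
electrode [169.5 332.7] 0.54 [0.3251 0.273  0.13  ]
stage [465.9 332.6] 0.82 [ 0.3449 -0.544   0.04  ]
stage [333.5 267.7] 0.61 [ 0.5183 -0.164   0.04  ]
{'time_s': 0.7, 'joints': array([-58.3498,  22.0372,   0.4532,   0.0006, -68.4103, -14.8154]), 'joint_velocities': array([ 0.0318, -0.07  , -0.0191, -0.0012,  0.061 , -0.0808]), 'effort': array([ -0.0002, -39.0331,  18.7587,   4.2235,   0.0156,  -0.    ]), 'tcp_pos': array([ 0.181 , -0.5982,  0.2226]), 'ee_rot': array([[-0.9571, -0.2896,  0.    ],
       [-0.2896,  0.9571, -0.0001],
       [-0.    , -0.0001, -1.    ]]), 'wrist_force': array([-0.5352,  0.7451, -0.0882]), 'moment': array([0.0341, 0.0134, 0.0011]), 'gripper_force': 0.0, 'gripper_width': 0.9972109118570034}
```

View pics/scene1.png

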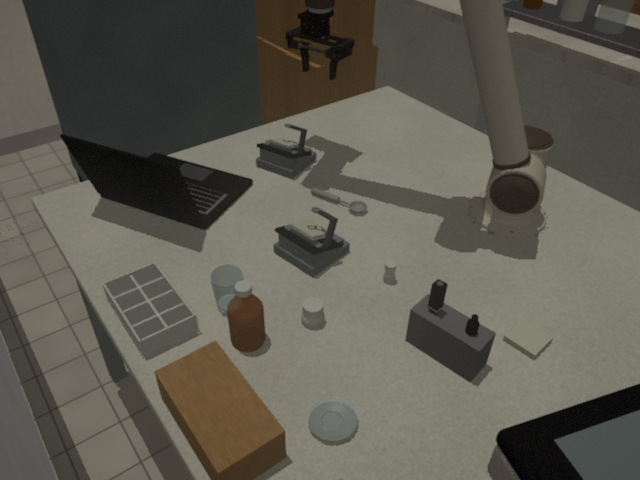

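View pics/top1.png

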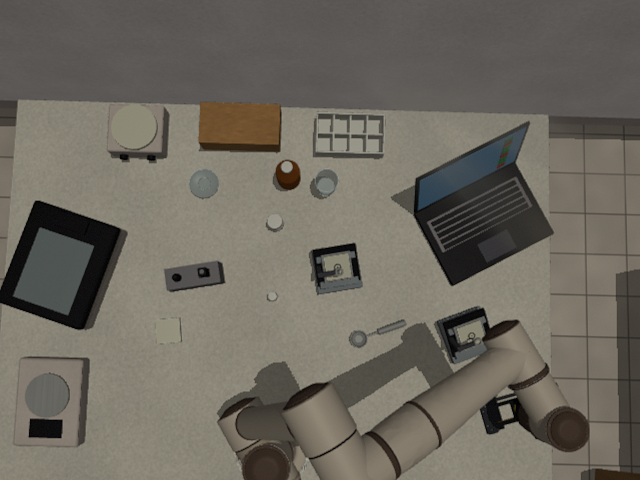

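Stage meant is the one at about (0.52, -0.18), top px (337,268), since the other, px (465,332), is further from the base. In the scene view the probe is the taller square grip at px (437,294), and the electrode is the round one at (473,325). The stand is turned about 10°. I'll move off and take a close look at the stage on the way.

```bash
python3 -m pendant '[{"x":0.1,"y":0.2,"z":0.3,"claw":1},{"x":0.2,"y":0.4,"z":0.5,"claw":1},{"x":0.35,"y":0.6,"z":0.6,"claw":1},{"x":0.5,"y":0.8,"z":0.6,"claw":1},{"x":0.6,"y":1,"z":0.6,"claw":1},{"x":0.7,"y":1,"z":0.6,"claw":1},{"x":0.8,"y":1,"z":0.6,"claw":1},{"x":0.8,"y":1,"z":0.6,"claw":1}]'
python3 - <<'E'
from h import *
np.set_printoptions(precision=4,suppress=True)
p=capture("wrist");save(p,"w1.png");s=sense()
o,d=ray(p,[320,240]);R=s["ee_rot"];print(s["tcp_pos"],R,"cam in tool",R.T@(o-s["tcp_pos"]),R.T@d,o,d)
for l,z in(("spot",.075),("eyelet",.12),("stage",.04)):
    for r in search_frame(p,l)[:3]: print(l,np.round(r["centre"],1),round(r["conf"],2),atz(p,r["centre"],z))
E
```

```text
[ 0.181  -0.5982  0.2226] [[-0.9572 -0.2896  0.    ]
 [-0.2896  0.9572 -0.    ]
 [-0.     -0.     -1.    ]] cam in tool [ 0.0795 -0.0005 -0.1617] [-0.2853  0.0174  0.9583] [ 0.1051 -0.6217  0.3842] [ 0.2681  0.0992 -0.9583]
spot [309.2 378.7] 0.82 [ 0.3348 -0.5571  0.075 ]
eyelet [314.5 362.6] 0.76 [ 0.2845 -0.5668  0.12  ]
stage [317.2 359.9] 0.73 [ 0.3347 -0.5483  0.04  ]$[0]: bad value
```

View pics/w1.png

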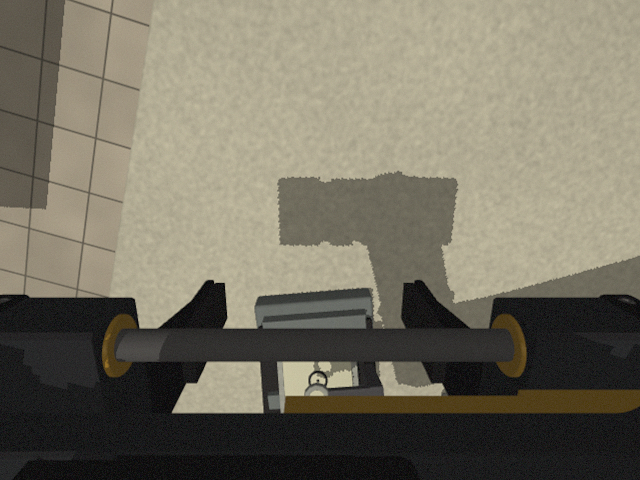

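The wrist view shows the other stage between the fingers at px (315,375). The call was refused because it needs all the keys, so I'll send every key.

```bash
python3 -m pendant '[{"x":0.15,"y":0.2,"z":0.3,"rx":0,"ry":0,"rz":0,"claw":1},{"x":0.3,"y":0.4,"z":0.5,"rx":0,"ry":0,"rz":0,"claw":1},{"x":0.5,"y":0.6,"z":0.6,"rx":0,"ry":0,"rz":0,"claw":1},{"x":0.6,"y":0.8,"z":0.6,"rx":0,"ry":0,"rz":0,"claw":1},{"x":0.8,"y":1,"z":0.6,"rx":0,"ry":0,"rz":0,"claw":1},{"x":1,"y":1,"z":0.6,"rx":0,"ry":0,"rz":0,"claw":1},{"x":1,"y":1,"z":0.6,"rx":0,"ry":0,"rz":0,"claw":1},{"x":1,"y":1,"z":0.6,"rx":0,"ry":0,"rz":0,"claw":1}]'
python3 -m pendant '[{"x":0.1,"y":0.2,"z":0,"rx":0,"ry":0,"rz":0,"claw":1},{"x":0.2,"y":0.4,"z":0,"rx":0,"ry":0,"rz":0,"claw":1},{"x":0.3,"y":0.6,"z":0,"rx":0,"ry":0,"rz":0,"claw":1},{"x":0.4,"y":0.68,"z":0,"rx":0,"ry":0,"rz":0,"claw":1},{"x":0.52,"y":0.68,"z":0,"rx":0,"ry":0,"rz":0,"claw":1},{"x":0.52,"y":0.68,"z":0,"rx":0,"ry":0,"rz":0,"claw":1},{"x":0.52,"y":0.68,"z":0,"rx":0,"ry":0,"rz":0,"claw":1},{"x":0.52,"y":0.68,"z":0,"rx":0,"ry":0,"rz":0,"claw":1}]'
python3 - <<'E'
from h import *
np.set_printoptions(precision=4,suppress=True)
p=capture("wrist");t=capture("top");s=sense();print(s["tcp_pos"],s["wrist_force"])
save(p,"w2.png")
for q in(p,t):
  for l,z in(("spot",.075),("eyelet",.12),("stage",.04)):
    for r in search_frame(q,l)[:3]: print(l,np.round(r["centre"],1),round(r["conf"],2),atz(q,r["centre"],z))
E
```

```text
time_s: 1.9
tcp_pos: [0.4329, -0.3469, 0.372]
ee_rot: [[-0.956, -0.293, -0.0], [-0.293, 0.956, 0.0], [0.0, 0.001, -1.0]]
wrist_force: [-1.0, -0.3, -0.1]
gripper_width: 0.999
gripper_force: 0.0
time_s: 2.9
tcp_pos: [0.5601, -0.1789, 0.3731]
ee_rot: [[-0.957, -0.289, 0.001], [-0.289, 0.957, -0.0], [-0.001, -0.0, -1.0]]
wrist_force: [-1.0, -0.2, -0.1]
gripper_width: 0.998
gripper_force: 0.0
[ 0.5603 -0.1787  0.3732] [0.2988 0.1318 0.6871]
spot [324.9 170.9] 0.82 [ 0.5246 -0.1755  0.075 ]
eyelet [328.4 160.4] 0.67 [ 0.5083 -0.1778  0.12  ]
stage [327.  159.2] 0.56 [ 0.512  -0.1754  0.04  ]
spot [471.8 328.9] 0.87 [ 0.3567 -0.5514  0.075 ]
spot [340.2 264.7] 0.61 [ 0.5248 -0.1814  0.075 ]
eyelet [467.6 331.5] 0.81 [ 0.3506 -0.528   0.12  ]
eyelet [338.7 271.8] 0.8 [ 0.5019 -0.1758  0.12  ]
eyelet [169.7 332.4] 0.74 [0.3255 0.2748 0.12  ]
stage [467.5 334.9] 0.69 [ 0.3385 -0.5486  0.04  ]
stage [337.6 273.1] 0.58 [ 0.5032 -0.1761  0.04  ]
```

View pics/w2.png

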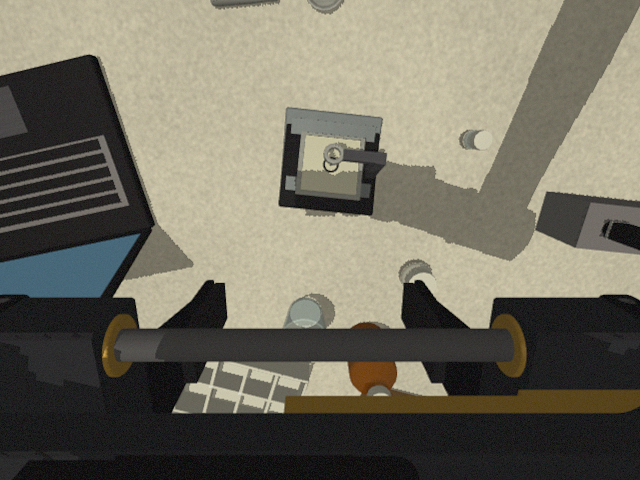

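Run:
```python
import cv2
i=cv2.imread("pics/w2.png");cv2.imwrite("pics/w2c.png",cv2.resize(i[95:225,265:400],None,fx=4.4,fy=4.4,interpolation=cv2.INTER_CUBIC))
```

```text
(no output)
```

View pics/w2c.png

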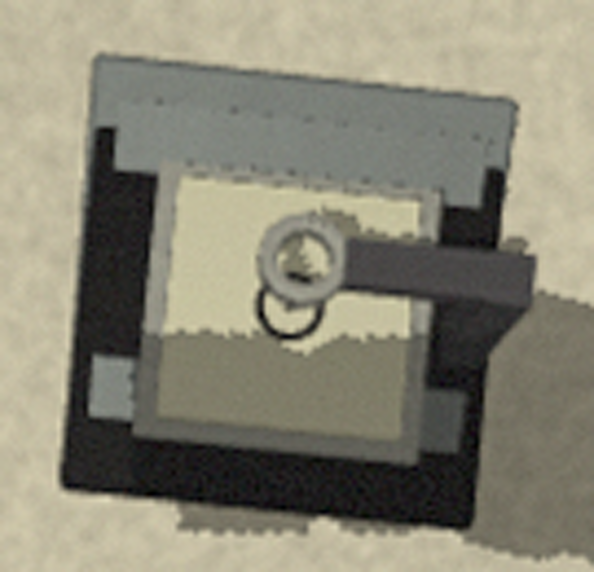

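The crop shows the ring centre at px (333.6,153.9), the spot circle at (330.7,164.3), and the tile corners clearly. I'll fit the stage pose to these.

```bash
cat > fit.py <<'E'
from h import *
from scipy.optimize import least_squares
def model(v):
    x,y,a=v;c,s=np.cos(a),np.sin(a);t=np.radians(20)
    Y=np.array([-s,c,0]);X0=np.array([c,s,0]);n=-np.sin(t)*X0+np.array([0,0,np.cos(t)])
    X=np.cross(Y,n);S=np.array([x,y,.075])
    return S,X,Y,n
def pts(v):
    S,X,Y,n=model(v);h=.035
    return [S,S+.049*n,S-h*X-h*Y,S-h*X+h*Y,S+h*X+h*Y,S+h*X-h*Y]
def fit(p,uv,w):
    f=lambda v:(np.array([proj(p,q) for q in pts(v)])-uv).ravel()*np.repeat(w,2)
    r=least_squares(f,[.52,-.18,0.1]);return r.x,f(r.x)
E
python3 - <<'E'
from fit import *
np.set_printoptions(precision=4,suppress=True)
p=capture("wrist")
c=np.array([[289,305],[302,259],[177,172],[422,203],[402,440],[160,415]])/4.4+[265,95]
v,r=fit(p,c,np.ones(6));print(v,np.degrees(v[2]),r,"\naxis",model(v)[3],"eyelet",pts(v)[1])
q=capture("top");print([proj(q,a) for a in pts(v)[:2]])
z=capture("scene")
for l in("spot","eyelet"):print([proj(z,a) for a in pts(v)[:2]],[r["centre"] for r in search_frame(z,l)][:1])
for l,h in(("probe_grip",.128),("electrode",.12),("stand",.09)):
    A=search_frame(z,l)[:2];B=search_frame(q,l)[:2]
    for a in A:
        print(l,a["conf"],atz(z,a["centre"],h))
        for b in B: print("  ",b["centre"],b["conf"],tri([ray(z,a["centre"]),ray(q,b["centre"])]))
g=atz(q,[204,271.5],.16),atz(q,[177,277.5],.13);print(g)
E
```

```text
[ 0.5159 -0.17    0.1958] 11.216818549107424 [ 0.1262  0.5257  0.7153 -0.7055  0.3079  0.565  -0.0025 -0.8313 -0.1671
  0.17   -1.0587  0.3944] 
axis [-0.3355 -0.0665  0.9397] eyelet [ 0.4995 -0.1733  0.121 ]
[array([336.0684, 267.7501]), array([337.7756, 272.6458])]
[array([310.8958, 227.5972]), array([315.9939, 208.406 ])] [[307.5, 228.0]]
[array([310.8958, 227.5972]), array([315.9939, 208.406 ])] [[289.7, 156.9]]
probe_grip 0.88 [0.4867 0.1886 0.128 ]
   [203.6, 273.1] 0.46 [0.4874 0.1894 0.129 ]
probe_grip 0.49 [0.4906 0.2788 0.128 ]
   [203.6, 273.1] 0.46 [0.4698 0.2271 0.0756]
electrode 0.61 [0.4848 0.2805 0.12  ]
   [179.5, 277.9] 0.5 [0.4703 0.2655 0.0981]
   [288.5, 174.2] 0.2 [0.6506 0.1443 0.2188]
stand 0.96 [0.5182 0.2629 0.09  ]
   [194.8, 274.4] 0.56 [0.4843 0.2347 0.0415]
(array([0.4898, 0.183 , 0.16  ]), array([0.4732, 0.2605, 0.13  ]))
```

```bash
python3 -m pendant '[{"x":0,"y":0.2,"z":0,"rx":0,"ry":0,"rz":0,"claw":1},{"x":-0.1,"y":0.4,"z":0,"rx":0,"ry":0,"rz":0,"claw":1},{"x":-0.15,"y":0.6,"z":0,"rx":0,"ry":0,"rz":0,"claw":1},{"x":-0.2,"y":0.8,"z":-0.1,"rx":0,"ry":0,"rz":-0.01,"claw":1},{"x":-0.24,"y":1,"z":-0.1,"rx":0,"ry":0,"rz":-0.02,"claw":1},{"x":-0.24,"y":1,"z":-0.2,"rx":0,"ry":0,"rz":-0.027,"claw":1},{"x":-0.24,"y":1,"z":-0.2,"rx":0,"ry":0,"rz":-0.027,"claw":1},{"x":-0.24,"y":1,"z":-0.2,"rx":0,"ry":0,"rz":-0.027,"claw":1}]'
python3 -m pendant '[{"x":0,"y":0.2,"z":-0.1,"rx":0,"ry":0,"rz":0,"claw":0.8},{"x":0,"y":0.4,"z":-0.2,"rx":0,"ry":0,"rz":0,"claw":0.8},{"x":0,"y":0.46,"z":-0.2,"rx":0,"ry":0,"rz":0,"claw":0.8},{"x":0,"y":0.46,"z":-0.2,"rx":0,"ry":0,"rz":0,"claw":0.8},{"x":0,"y":0.46,"z":-0.2,"rx":0,"ry":0,"rz":0,"claw":0.8},{"x":0,"y":0.46,"z":-0.2,"rx":0,"ry":0,"rz":0,"claw":0.8},{"x":0,"y":0.46,"z":-0.2,"rx":0,"ry":0,"rz":0,"claw":0.8},{"x":0,"y":0.46,"z":-0.2,"rx":0,"ry":0,"rz":0,"claw":0.8}]'
python3 - <<'E'
from h import *
np.set_printoptions(precision=4,suppress=True)
p=capture("wrist");save(p,"w3.png");print(sense()["tcp_pos"])
for l,z in(("probe_grip",.128),("electrode",.12),("stand",.09)):
    for r in search_frame(p,l)[:2]: print(l,np.round(r["centre"],1),round(r["conf"],2),atz(p,r["centre"],z))
E
```

```text
time_s: 4.85
tcp_pos: [0.5015, 0.0714, 0.3235]
ee_rot: [[-0.978, -0.207, 0.001], [-0.207, 0.978, -0.0], [-0.001, -0.0, -1.0]]
wrist_force: [-0.5, -0.7, 0.3]
gripper_width: 0.998
gripper_force: 0.0
time_s: 5.85
tcp_pos: [0.5011, 0.1864, 0.2728]
ee_rot: [[-0.978, -0.207, 0.0], [-0.207, 0.978, 0.0], [-0.0, 0.0, -1.0]]
wrist_force: [-0.6, -0.8, 0.6]
gripper_width: 0.799
gripper_force: 0.0
[0.501  0.1865 0.2727]
probe_grip [323.  216.4] 0.93 [0.4902 0.1918 0.128 ]
electrode [407.4 209.1] 0.86 [0.47   0.2643 0.12  ]
```

View pics/w3.png

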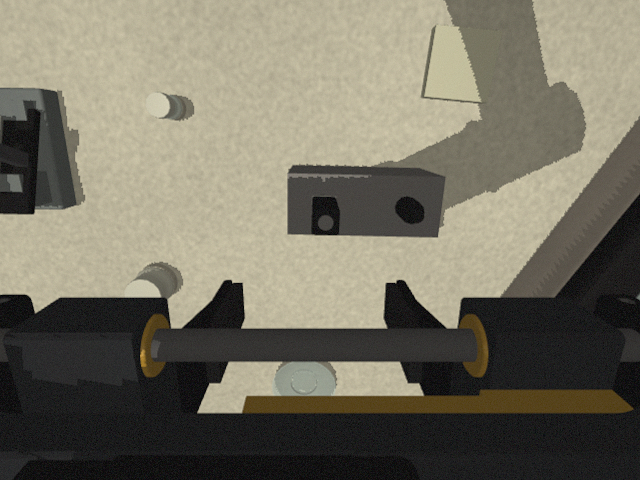

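The wrist view shows the probe with its top button at px (326,222) and the electrode cap at (410,210). The edges of the stand's top run nearly along the rows, so the yaw is nearly right.

Run:
```python
from h import *
np.set_printoptions(precision=4,suppress=True)
p=capture("wrist")
c=[atz(p,u,.09) for u in([288,235],[437,237],[289,177],[443,178])]
for a,b in((0,1),(2,3)):
    d=c[b]-c[a];print(np.linalg.norm(d),np.degrees(np.arctan2(-d[0],d[1])))
print("stand c",np.mean(c,0),atz(p,[326,222],.16),atz(p,[326,222],.162))
d=c[1]-c[0]+c[3]-c[2];d/=np.linalg.norm(d);print("probe from stand",np.mean(c,0)-.04*d)
```

```text
0.1480094041868279 11.148173225022118
0.14582989982924663 11.580021973173686
stand c [0.4813 0.2321 0.09  ] [0.4869 0.1931 0.16  ] [0.4865 0.1929 0.162 ]
probe from stand [0.4892 0.1929 0.09  ]
```

```bash
python3 -m pendant '[{"x":-0.05,"y":0.025,"z":-0.1,"rx":0,"ry":0,"rz":0,"claw":0.7},{"x":-0.05,"y":0.025,"z":-0.3,"rx":0,"ry":0,"rz":0,"claw":0.7},{"x":-0.05,"y":0.025,"z":-0.5,"rx":0,"ry":0,"rz":0,"claw":0.7},{"x":-0.05,"y":0.025,"z":-0.655,"rx":0,"ry":0,"rz":0,"claw":0.7},{"x":-0.05,"y":0.025,"z":-0.655,"rx":0,"ry":0,"rz":0,"claw":0.7},{"x":-0.05,"y":0.025,"z":-0.655,"rx":0,"ry":0,"rz":0,"claw":0},{"x":-0.05,"y":0.025,"z":-0.655,"rx":0,"ry":0,"rz":0,"claw":0},{"x":-0.05,"y":0.025,"z":-0.655,"rx":0,"ry":0,"rz":0,"claw":0}]'
python3 -m pendant '[{"x":0,"y":0,"z":0,"rx":0,"ry":0,"rz":0,"claw":0},{"x":0,"y":0,"z":0,"rx":0,"ry":0,"rz":0,"claw":0},{"x":0,"y":0,"z":0,"rx":0,"ry":0,"rz":0,"claw":0},{"x":0,"y":0,"z":0.05,"rx":0,"ry":0,"rz":0,"claw":0},{"x":0,"y":0,"z":0.15,"rx":0,"ry":0,"rz":0,"claw":0},{"x":0,"y":0,"z":0.3,"rx":0,"ry":0,"rz":0,"claw":0},{"x":0,"y":0,"z":0.45,"rx":0,"ry":0,"rz":0,"claw":0},{"x":0,"y":0,"z":0.6,"rx":0,"ry":0,"rz":0,"claw":0}]'
```

```text
time_s: 7.1
tcp_pos: [0.4892, 0.1936, 0.1103]
ee_rot: [[-0.978, -0.208, 0.002], [-0.208, 0.978, 0.002], [-0.003, 0.001, -1.0]]
wrist_force: [0.1, -0.1, -0.0]
gripper_width: 0.442
gripper_force: 0.0
time_s: 8.1
tcp_pos: [0.4883, 0.1929, 0.2606]
ee_rot: [[-0.978, -0.207, 0.0], [-0.207, 0.978, 0.0], [-0.0, 0.0, -1.0]]
wrist_force: [1.0, 0.6, 0.2]
gripper_width: 0.25
gripper_force: 30.0
```

The grip holds at 22 mm. Next I'll carry it over the ring and tilt the tool by 20° about the stage's y.

```bash
python3 -m pendant '[{"x":0,"y":-0.1,"z":0.15,"rx":0,"ry":0,"rz":0,"claw":0},{"x":0,"y":-0.25,"z":0.2,"rx":0,"ry":0,"rz":0,"claw":0},{"x":0,"y":-0.4,"z":0.2,"rx":0.005,"ry":-0.025,"rz":0,"claw":0},{"x":0,"y":-0.55,"z":0.2,"rx":0.01,"ry":-0.05,"rz":0,"claw":0},{"x":-0.05,"y":-0.7,"z":0.2,"rx":0.015,"ry":-0.08,"rz":0,"claw":0},{"x":-0.1,"y":-0.85,"z":0.2,"rx":0.0216,"ry":-0.109,"rz":0,"claw":0},{"x":-0.14,"y":-1,"z":0.2,"rx":0.0216,"ry":-0.109,"rz":0,"claw":0},{"x":-0.14,"y":-1,"z":0.2,"rx":0.0216,"ry":-0.109,"rz":0,"claw":0}]'
python3 -m pendant '[{"x":0,"y":-0.1,"z":0,"rx":0,"ry":0,"rz":0,"claw":0},{"x":0,"y":-0.25,"z":0,"rx":0,"ry":0,"rz":0,"claw":0},{"x":0,"y":-0.4,"z":0,"rx":0,"ry":0,"rz":0,"claw":0},{"x":0,"y":-0.5,"z":0,"rx":0,"ry":0,"rz":0,"claw":0},{"x":0,"y":-0.5,"z":-0.1,"rx":0,"ry":0,"rz":0,"claw":0},{"x":0,"y":-0.5,"z":-0.23,"rx":0,"ry":0,"rz":0,"claw":0},{"x":0,"y":-0.5,"z":-0.23,"rx":0,"ry":0,"rz":0,"claw":0},{"x":0,"y":-0.5,"z":-0.23,"rx":0,"ry":0,"rz":0,"claw":0}]'
python3 - <<'E'
from h import *
np.set_printoptions(precision=4,suppress=True)
p=capture("wrist");s=sense();print(s["tcp_pos"],s["ee_rot"],s["wrist_force"])
i=p["color"][:,:,::-1][100:400,160:480];cv2.imwrite("pics/w4.png",cv2.resize(i,None,fx=2,fy=2,interpolation=cv2.INTER_CUBIC));cv2.imwrite("w4full.png",p["color"][:,:,::-1])
print("pred tip",proj(p,s["tcp_pos"]+.099*s["ee_rot"][:,2]))
for l in("probe_tip","eyelet","spot"):
    for r in search_frame(p,l)[:2]: print(l,r["centre"],r["conf"])
E
```

```text
time_s: 9.1
tcp_pos: [0.4523, -0.0589, 0.3097]
ee_rot: [[-0.919, -0.203, 0.337], [-0.192, 0.979, 0.066], [-0.343, -0.004, -0.939]]
wrist_force: [0.3, -0.1, 0.2]
gripper_width: 0.251
gripper_force: 30.0
time_s: 10.1
tcp_pos: [0.4546, -0.1819, 0.2528]
ee_rot: [[-0.918, -0.208, 0.337], [-0.197, 0.978, 0.066], [-0.344, -0.006, -0.939]]
wrist_force: [0.0, -0.9, -0.0]
gripper_width: 0.252
gripper_force: 30.0
[ 0.4547 -0.1819  0.2531] [[-0.9179 -0.2076  0.3381]
 [-0.197   0.9782  0.0658]
 [-0.3444 -0.0062 -0.9388]] [ 0.297   0.6749 -0.068 ]
pred tip [314.4044 242.9868]
probe_tip [314.1, 314.4] 0.59
eyelet [313.1, 188.5] 0.91
spot [305.9, 203.5] 0.6
```

View pics/w4.png

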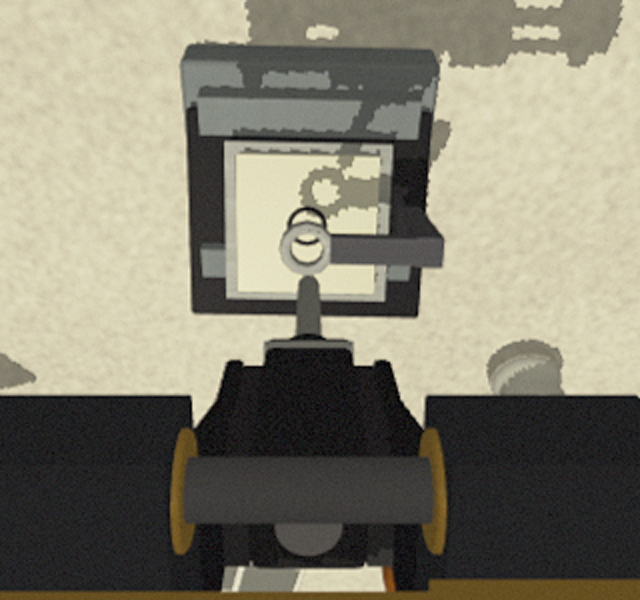

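The probe is tilted squarely over the stage. In the crop the tip is at (308,280), as predicted, the ring centre is at (306,248), the circle at (306,226), and the tile corners are visible. I'll refit the stage from this view.

Run:
```python
from fit import *
np.set_printoptions(precision=4,suppress=True)
p=capture("wrist");s=sense();R=s["ee_rot"]
i=cv2.imread("w4full.png")
c=np.array([[306.5,226.5],[306.5,248],[237,153],[380,152],[381,298],[236,297]])/2+[160,100]
v,r=fit(p,c,np.array([1,2,1,1,.5,.5]));S,X,Y,n=model(v)
print(v,np.degrees(v[2]),r,n)
T=s["tcp_pos"]+.099*R[:,2];e=pts(v)[1]
# tip from image: shift of tip at its depth
d=T-S;print("pred tip rel spot along X,Y,n mm",1e3*np.array([d@X,d@Y,d@n]),"img tip pred",(proj(p,T)-[160,100])*2)
for k in(1,-1):print(proj(p,T+.0025*k*R[:,0])*2-[320,200])
print("angle tool z vs -n",np.degrees(np.arccos(-R[:,2]@n)))
print("in px/mm along X",proj(p,T+.001*X)-proj(p,T))
```

```text
[ 0.5139 -0.1708  0.2114] 12.114316485474996 [ 0.5139 -1.0416  0.3186  0.8336 -1.2204 -0.0184  0.2092  0.4504 -1.117
 -1.503   0.6915 -1.2796] [-0.3344 -0.0718  0.9397]
pred tip rel spot along X,Y,n mm [ 3.7192  1.1135 88.5479] img tip pred [309.0304 284.1363]
[309.0332 277.7924]
[309.0277 290.4466]
angle tool z vs -n 0.3626992341930745
in px/mm along X [0.0007 1.2633]
```

```bash
python3 -m pendant '[{"x":-0.0102,"y":-0.0063,"z":-0.0041,"rx":0,"ry":0,"rz":0,"claw":0},{"x":-0.0102,"y":-0.0063,"z":-0.0041,"rx":0,"ry":0,"rz":0,"claw":0},{"x":0.0092,"y":-0.0021,"z":-0.0586,"rx":0,"ry":0,"rz":0,"claw":0},{"x":0.0286,"y":0.002,"z":-0.1131,"rx":0,"ry":0,"rz":0,"claw":0},{"x":0.0286,"y":0.002,"z":-0.1131,"rx":0,"ry":0,"rz":0,"claw":0},{"x":0.0286,"y":0.002,"z":-0.1131,"rx":0,"ry":0,"rz":0,"claw":0},{"x":0.0286,"y":0.002,"z":-0.1131,"rx":0,"ry":0,"rz":0,"claw":0},{"x":0.0286,"y":0.002,"z":-0.1131,"rx":0,"ry":0,"rz":0,"claw":0}]'
python3 - <<'E'
from h import *
np.set_printoptions(precision=4,suppress=True)
p=capture("wrist");s=sense();print(s["tcp_pos"],s["wrist_force"])
i=p["color"][:,:,::-1][180:300,240:380];cv2.imwrite("pics/w5.png",cv2.resize(i,None,fx=5,fy=5,interpolation=cv2.INTER_CUBIC))
for k in(1,-1):print((proj(p,s["tcp_pos"]+.099*s["ee_rot"][:,2]+.0025*k*s["ee_rot"][:,0])-[240,180])*5)
E
```

```text
time_s: 11.35
tcp_pos: [0.4608, -0.1815, 0.2234]
ee_rot: [[-0.919, -0.207, 0.336], [-0.196, 0.978, 0.066], [-0.343, -0.005, -0.939]]
wrist_force: [-0.7, 0.0, -1.4]
gripper_width: 0.248
gripper_force: 30.0
[ 0.4608 -0.1815  0.2234] [ 0.2745 -0.2291 -0.6144]
[372.5732 296.4996]
[372.5669 328.1371]
```

View pics/w5.png

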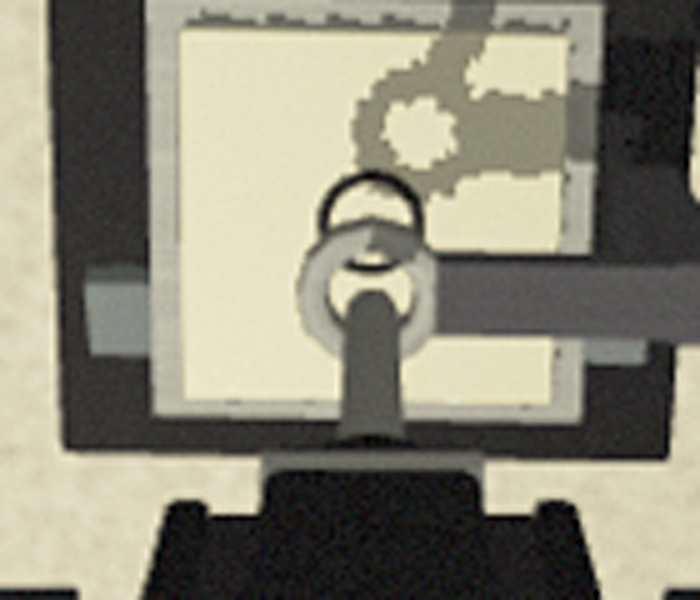

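The tip is just above the hole in the crop: tip about (372,306), ring centre (368,290), circle (372,221). One more refit will give the final correction.

Run:
```python
from fit import *
np.set_printoptions(precision=4,suppress=True)
p=capture("wrist");s=sense();R=s["ee_rot"]
c=np.array([[372,221.5],[368,290],[180,27],[568,33],[552,405],[182,400]])/5+[240,180]
v,r=fit(p,c,np.array([2,2,1,1,1,1.]));S,X,Y,n=model(v)
print(v,np.degrees(v[2]),r,"X",X,"n",n)
T=s["tcp_pos"]+.099*R[:,2];d=T-S;print("tip rel spot X,Y,n mm",1e3*np.array([d@X,d@Y,d@n]),"tilt comps",R[:,2]@X,R[:,2]@Y)
# direct: ring & spot centres by ray at tip's own frame
for k,h in((0,0),(1,.049)):
    o,q=ray(p,c[k]);P=o+q*((S+h*n-o)@n)/(q@n);g=(T-R[:,2]*(-1)*0)-P;print(k,1e3*np.array([g@X,g@Y]))
```

```text
[ 0.5141 -0.1713  0.1957] 11.212164640360683 [-0.7917 -1.0069  0.851   2.0298 -1.0559 -0.5419  0.4709 -0.7142  0.3074
 -0.6145 -0.1011 -0.5271] X [0.9218 0.1827 0.342 ] n [-0.3355 -0.0665  0.9397]
tip rel spot X,Y,n mm [-0.283   0.3416 58.9712] tilt comps 0.0005969817631790164 -0.00022867962963517285
0 [-0.7516 -0.026 ]
1 [0.54   0.6851]
```

Within 1 mm and square. I'll descend through the ring along the axis, stopping about 9 mm short of the tile.

```bash
python3 -m pendant '[{"x":0.0134,"y":0.0027,"z":-0.0376,"rx":0,"ry":0,"rz":0,"claw":0},{"x":0.0268,"y":0.0053,"z":-0.0752,"rx":0,"ry":0,"rz":0,"claw":0},{"x":0.0403,"y":0.008,"z":-0.1128,"rx":0,"ry":0,"rz":0,"claw":0},{"x":0.0537,"y":0.0106,"z":-0.1504,"rx":0,"ry":0,"rz":0,"claw":0},{"x":0.0671,"y":0.0133,"z":-0.188,"rx":0,"ry":0,"rz":0,"claw":0},{"x":0.0671,"y":0.0133,"z":-0.188,"rx":0,"ry":0,"rz":0,"claw":0},{"x":0.0671,"y":0.0133,"z":-0.188,"rx":0,"ry":0,"rz":0,"claw":0},{"x":0.0671,"y":0.0133,"z":-0.188,"rx":0,"ry":0,"rz":0,"claw":0}]'
python3 - <<'E'
from h import *
np.set_printoptions(precision=4,suppress=True)
p=capture("wrist");p=capture("wrist");s=sense();R=s["ee_rot"];print(s["tcp_pos"],s["wrist_force"],s["moment"])
T=s["tcp_pos"]+.099*R[:,2];d=T-np.array([.5141,-.1713,.075]);print("along -z",-1e3*d@R[:,2],1e3*d@R[:,0],1e3*d@R[:,1],"force along axis",-s["wrist_force"]@R[:,2])
f=[-sense()["wrist_force"]@R[:,2]]
for k in range(5): capture("wrist");f.append(-sense()["wrist_force"]@R[:,2])
print(f)
i=p["color"][:,:,::-1][180:300,240:380];cv2.imwrite("pics/w6.png",cv2.resize(i,None,fx=5,fy=5,interpolation=cv2.INTER_CUBIC))
E
```

```text
time_s: 12.45
tcp_pos: [0.4775, -0.1782, 0.1764]
ee_rot: [[-0.919, -0.207, 0.336], [-0.196, 0.978, 0.066], [-0.343, -0.005, -0.939]]
wrist_force: [0.1, 0.6, -1.0]
gripper_width: 0.251
gripper_force: 30.0
[ 0.4774 -0.1782  0.1764] [ 0.1105 -0.0606 -0.696 ] [-0.1469  0.8083 -0.0195]
along -z 9.027062018313085 0.2893207770243973 0.3637556333809864 force along axis -0.687024832617695
[np.float64(-0.687024832617695), np.float64(-1.309051681569081), np.float64(-1.0091880584195079), np.float64(-0.902294551151368), np.float64(-0.6084616412114988), np.float64(-1.631857405471271)]
```

View pics/w6.png

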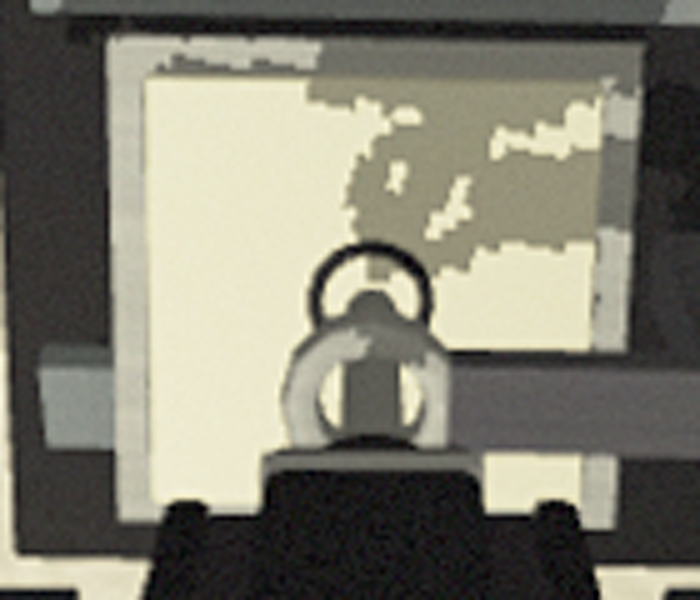

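The stem is through the ring and centred on the circle, with the tip at about (371,308) and the circle at (371,302). I'll take a force baseline, then press in stages.

```bash
cat > force.py <<'E'
from h import *
f=[];z=[]
for k in range(24):
    p=capture("wrist");s=sense();f.append(-s["wrist_force"]@s["ee_rot"][:,2]);z.append(s["tcp_pos"])
R=s["ee_rot"];d=np.mean(z,0)+.099*R[:,2]-np.array([.5141,-.1713,.075])
print("F",np.mean(f),np.std(f)/len(f)**.5,"height mm",-1e3*d@R[:,2],"lat",1e3*d@R[:,0],1e3*d@R[:,1],s["time_s"],s["gripper_force"])
cv2.imwrite("last.png",p["color"][:,:,::-1])
E
python3 force.py
python3 -m pendant '[{"x":0.003,"y":0.0006,"z":-0.008,"rx":0,"ry":0,"rz":0,"claw":0},{"x":0.006,"y":0.0012,"z":-0.0165,"rx":0,"ry":0,"rz":0,"claw":0},{"x":0.009,"y":0.0018,"z":-0.025,"rx":0,"ry":0,"rz":0,"claw":0},{"x":0.012,"y":0.0024,"z":-0.033,"rx":0,"ry":0,"rz":0,"claw":0},{"x":0.0148,"y":0.0029,"z":-0.0413,"rx":0,"ry":0,"rz":0,"claw":0},{"x":0.0148,"y":0.0029,"z":-0.0413,"rx":0,"ry":0,"rz":0,"claw":0},{"x":0.0148,"y":0.0029,"z":-0.0413,"rx":0,"ry":0,"rz":0,"claw":0},{"x":0.0148,"y":0.0029,"z":-0.0413,"rx":0,"ry":0,"rz":0,"claw":0}]'
python3 force.py
```

```text
F -0.8531737559199759 0.09148903558220106 height mm 8.689578838252862 lat 0.4818497382237812 0.44439366919112366 14.0 29.999712822027504
time_s: 15.0
tcp_pos: [0.4811, -0.1774, 0.1658]
ee_rot: [[-0.919, -0.207, 0.336], [-0.196, 0.978, 0.066], [-0.342, -0.005, -0.94]]
wrist_force: [-0.4, -0.2, 0.6]
gripper_width: 0.251
gripper_force: 30.0
F 0.6389896249090067 0.12376273062434735 height mm -2.2916633049966006 lat 0.4831871898575326 0.44713294172742946 16.2 29.999873985070735
```

The force rise of 1.5 N means about 2 mm sunk, which agrees with the geometry. 3.8 mm more to go.

```bash
python3 -m pendant '[{"x":0.001,"y":0.0002,"z":-0.003,"rx":0,"ry":0,"rz":0,"claw":0},{"x":0.002,"y":0.0004,"z":-0.006,"rx":0,"ry":0,"rz":0,"claw":0},{"x":0.003,"y":0.0006,"z":-0.009,"rx":0,"ry":0,"rz":0,"claw":0},{"x":0.004,"y":0.0008,"z":-0.012,"rx":0,"ry":0,"rz":0,"claw":0},{"x":0.0051,"y":0.001,"z":-0.0143,"rx":0,"ry":0,"rz":0,"claw":0},{"x":0.0051,"y":0.001,"z":-0.0143,"rx":0,"ry":0,"rz":0,"claw":0},{"x":0.0051,"y":0.001,"z":-0.0143,"rx":0,"ry":0,"rz":0,"claw":0},{"x":0.0051,"y":0.001,"z":-0.0143,"rx":0,"ry":0,"rz":0,"claw":0}]'
python3 force.py
python3 - <<'E'
import cv2
i=cv2.imread("last.png")[180:300,240:380];cv2.imwrite("pics/w7.png",cv2.resize(i,None,fx=5,fy=5,interpolation=cv2.INTER_CUBIC))
E
```

```text
time_s: 17.2
tcp_pos: [0.4824, -0.1771, 0.1621]
ee_rot: [[-0.919, -0.207, 0.336], [-0.196, 0.978, 0.066], [-0.342, -0.005, -0.94]]
wrist_force: [-2.1, 0.4, 2.3]
gripper_width: 0.251
gripper_force: 30.0
F 2.665586482715446 0.1006314437452504 height mm -6.100568346580061 lat 0.4537141409037444 0.42396147192185735 18.4 30.00008711591363
```

View pics/w7.png

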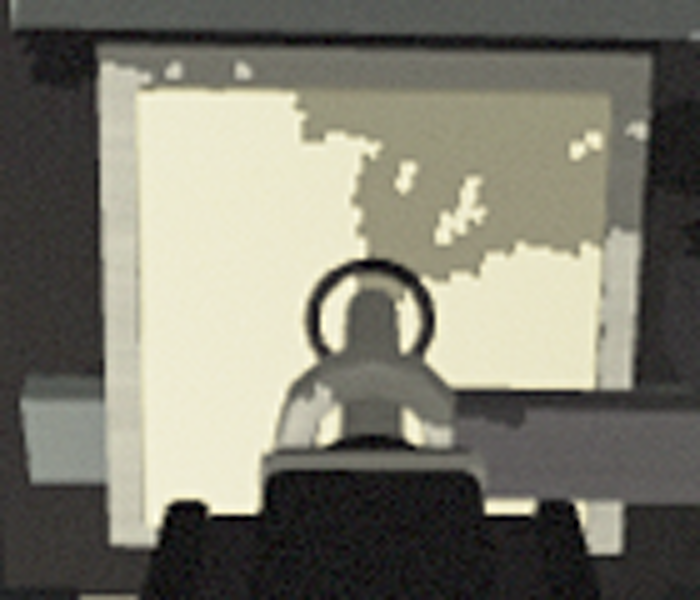

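Force rise is 3.5 N, which is the half-way point. I'll check the tip's centring on the circle from the picture, where the circle top is at row 258, its sides at 307/434, and the tip's near edge at about row 285.

Run:
```python
from fit import *
np.set_printoptions(precision=4,suppress=True)
p=capture("wrist");s=sense();R=s["ee_rot"];X,Y,n=model([.5141,-.1713,.1957])[1:]
T=s["tcp_pos"]+.099*R[:,2]
f=lambda P:(proj(p,P)-[240,180])*5
print("tip",f(T),"near",f(T-.0025*X),"left",f(T-.0025*Y),f(T+.0025*Y))
for dx in(-1,0,1,2,3):
    C=T+dx*1e-3*X;th=np.linspace(0,6.28,100);e=np.array([f(C+.01*(np.cos(t)*X+np.sin(t)*Y)) for t in th]);print(dx,e.min(0),e.max(0))
i=cv2.cvtColor(cv2.imread("last.png"),cv2.COLOR_BGR2GRAY)
c=round(240+371/5);print(i[228:246,c-1:c+2].mean(1).round())
for r in(241,243,245):print(r,i[r,298:332])
```

```text
tip [372.3729 312.506 ] near [372.5954 296.6468] left [355.8343 312.3025] [388.9103 312.7095]
-1 [306.2452 242.095 ] [438.6912 368.9109]
0 [306.2263 248.5648] [438.5322 375.1125]
1 [306.2076 255.0208] [438.3736 381.3011]
2 [306.1888 261.4631] [438.2154 387.4768]
3 [306.1701 267.8916] [438.0574 393.6396]
[158. 159. 155. 118.  13.  21.  82. 133. 152. 132.  90.  90.  91.  92.
  91.  90.  91.  90.]
241 [230 235 233 140  42  43 186 234 235 235 233 162  90  88  91  91  90  96
  90  94  81 206 235 235 241 167  65  41 111 225 234 229 228 228]
243 [231 235 208 107  43  38 229 239 235 235 225 136  84  85  92  93  90  87
  95  92  83 146 229 234 236 199 100  42  36 223 234 231 229 230]
245 [233 236 221 119  45  39 230 239 235 237 201 115  85  91  91  88  91  91
  93  88  86 136 227 235 237 208 110  43  57 222 233 232 228 229]
```

The tip sits about 2 mm uphill-to-robot (-X) of the circle's middle, and is centred in Y. I'll lift 8 mm with the stem still in the ring, shift 1.8 mm along the tile's +X, and press again to the same depth.

```bash
python3 -m pendant '[{"x":-0.0053,"y":-0.001,"z":0.015,"rx":0,"ry":0,"rz":0,"claw":0},{"x":-0.0107,"y":-0.0021,"z":0.0301,"rx":0,"ry":0,"rz":0,"claw":0},{"x":-0.0107,"y":-0.0021,"z":0.0301,"rx":0,"ry":0,"rz":0,"claw":0},{"x":-0.0041,"y":-0.0008,"z":0.0326,"rx":0,"ry":0,"rz":0,"claw":0},{"x":-0.0041,"y":-0.0008,"z":0.0326,"rx":0,"ry":0,"rz":0,"claw":0},{"x":0,"y":0,"z":0.021,"rx":0,"ry":0,"rz":0,"claw":0},{"x":0.003,"y":0.0006,"z":0.012,"rx":0,"ry":0,"rz":0,"claw":0},{"x":0.0066,"y":0.0013,"z":0.0025,"rx":0,"ry":0,"rz":0,"claw":0}]'
python3 force.py
python3 - <<'E'
import cv2
i=cv2.cvtColor(cv2.imread("last.png"),cv2.COLOR_BGR2GRAY)
print(i[226:248,313:316].mean(1).round())
for r in(241,243,245):print(r,i[r,298:332])
i=cv2.imread("last.png")[180:300,240:380];cv2.imwrite("pics/w8.png",cv2.resize(i,None,fx=5,fy=5,interpolation=cv2.INTER_CUBIC))
E
```

```text
time_s: 19.45
tcp_pos: [0.4843, -0.1769, 0.1629]
ee_rot: [[-0.919, -0.207, 0.336], [-0.196, 0.978, 0.066], [-0.342, -0.005, -0.94]]
wrist_force: [-1.2, -0.4, 2.5]
gripper_width: 0.251
gripper_force: 30.0
F 2.621908504267825 0.12513998778692834 height mm -6.012775259162275 lat -1.5539194182498617 0.31540702071317994 20.65 30.00018413644284
[157. 160. 139.  73.  40.  60. 144. 193. 175. 145. 155. 143.  94.  89.
  90.  91.  93.  90.  92.  94.  95.  97.]
241 [234 235 219 118  47  38 230 240 234 234 234 163  90  90  88  90  93  91
  89  92  84 204 235 234 236 220 119  40  40 207 232 230 230 229]
243 [234 235 229 133  42  44 165 231 236 236 224 139  82  86  91  93  91  87
  91  90  82 149 229 236 235 219 120  41  57 224 234 230 229 230]
245 [232 233 238 192  88  41 107 231 240 239 207 118  81  91  93  93  95  95
  91  95  87 154 232 239 234 146  57  38 128 225 233 230 229 230]
```

View pics/w8.png

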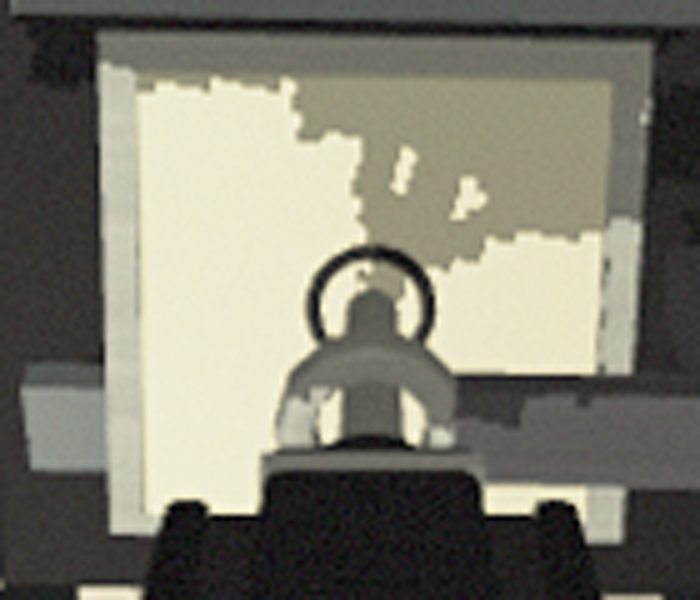

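The tip is now within 1 mm of the circle's middle, with a 3.5 N rise (about 6 mm sunk). Handing in.

```bash
python3 -c "
from station import *
print(finish_job())"
```

```text
the job is handed in; nothing more can be done
None
```

I handed the job in at about 21 s with the probe still in the gripper: its stem is through the guide ring, square to the tile, and the tip is within about 1 mm of the middle of the circle. The force rose about 3.5 N, so the pan should be about 6 mm down, half its travel; I re-seated the tip once, after the first press landed about 2 mm off centre.

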